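# Put a new roll in the label printer and shut the cover

## Robot

A 6-joint arm with a two-finger parallel gripper is mounted at the origin on a cart in front of the work surface, level with it; the furniture and walls round the work are solid. World frame = base frame: x ahead of the robot, y to its left, z up, the work surface at z = 0. Lengths are in m, angles in rad, forces in N, time in s.
With the tool pointing down it reaches from about 0.325 to 0.925 m from the base axis. Payload 3.1 kg.
Tool frame: the origin (TCP) lies where the fingers leave the gripper's body, on its centre line; the fingertips stand 73 mm ahead of it and the grasp point (between the pads) lies 54 mm ahead of it; z points along the fingers, y is the line along which they close (so a half turn about z gives the same grasp; the last joint's range is limited). The gripper opens to 85 mm and grips with 20 to 120 N. Pads are 22 mm wide; open, the fingers measure 114 mm over their backs; the gripper's body (76 mm by 85 mm) begins 54 mm behind the grasp point. The pads swing forward as they close: fully open they stand 13 mm farther back than shut.
Start: joints at [1.193, 0.217, 1.613, -0, 1.311, -0.112], TCP at [0.164, 0.603, 0.304] pointing down, gripper open.
Joint ranges: [-2.75, 2.75], [-0.78, 2.1], [0.31, 2.55], [-1.13, 4.27], [0.13, 2.63], [-2.58, 2.58]. Speed limits (rad/s): [2.79, 2.79, 3.14, 3.14, 3.14, 3.14].

## Interface

Orientations are given as [roll, pitch, yaw] about the fixed x, y, z axes, in that order (R = Rz(yaw) Ry(pitch) Rx(roll)).
In Python, from plant import r gives the robot as it stands. The module is installed in compiled form; this text tells all that it offers.
- The arm moves only by the shell command python3 -m pendant 'ROWS' [FORCE]. ROWS is JSON, a list of rows, each a list of 3 entries, a list of its own where there are three numbers: the shift along the tool's x, y, z in m, then the turn, a rotation vector about the tool's x, y, z in rad, then the finger opening in m, from 0 to 0.0854. A call has 1 to 10 rows; each row is the pose to reach, as a shift and turn from the pose commanded when the call began, along the tool's axes at that moment; what a row does not reach only later rows make up. A row lasts 1/12 s, in which the tool goes at most 41.7 mm and 7.16 degrees, less where a joint would pass 70% of its speed; a pose out of reach is approached as far as the arm can. A call with a gripper value outside its range is refused whole. The fingers move at their own pace and stop on an object; FORCE is the grip in N (left out, the last holds). Time passes only in rows, so rows that repeat a pose let the fingers close. It gives the time, the measured TCP pose, the force, the opening and the grip force at its end, in the units of the state.
- r.get_obs(): the state, without advancing time (a new reading comes with each control period).
- r.camera(name): name is "side" or "top"; returns the picture (384x512x3 uint8, red, green, blue); there is no depth.
- r.get_calibration(name): a dict with "mtx" (3x3 intrinsics, pixels), "distortion" ([k1, k2, p1, p2, k3] as OpenCV has them; the pictures are not rectified), "eye" and "attitude" of the camera in the world. Camera axes: x right, y up, looking along -z (the intrinsics and any distortion apply to the point x, -y, -z); pixel columns grow to the right and rows downward; lengths in m; the calibration is good to about 2 mm. A picture is of the moment at which its call begins. get_calibration takes no time and is no camera call.
- r.close_job(): hands the job in; it is judged then, once.
Trained networks look in the newest picture that a camera, given by its name, has taken for a name from the list of things; names that differ only in an ending like _2 or _b are one class to them, and where a whole thing is asked for, a point or a joint stands for the part that bears it (a point fixed in the world has none). Each returns a list of dicts, best first, with "conf" (0 to 1); they miss things now and then, are a little off and sometimes report something else, mostly with a low value. They report only what shows in the picture. A call takes as long as a camera call. They do not tell look-alikes from the thing itself.
- r.silhouettes(camera, thing): "pixels" (384x512 bool, what is visible of it) and "bbox" ([left, top, width, height] in pixels, round what is visible of it).
- r.place_of(camera, thing): "pixel" ([column, row] in pixels: a listed point, or the origin of a listed thing).
The state is a dict: "t": time; "joint_pos": joint angles; "dq": joint speeds; "joint_torque": joint torques, N m; "eef_pos": TCP position; "orientation": TCP orientation; "force": force on the tool from outside, world axes, zero at the start; "wrist_torque": the same for the moment, N m; "finger_gap": opening from 0.0 (shut) to 1.0 (fully open); "gripper_force": force on a finger pad.
Only numpy, scipy, OpenCV 4.12 (cv2) and the standard library are available. Lean on these libraries where they do the work, as an engineer would, in place of code of your own. Each camera call takes 0.05 s, during which the arm holds its last target. There are 200 camera calls.

## Task

The label printer on the desk has run out and its cover stands open. Set the full label roll down into the printer's roll pocket, standing on its carrier's feet with its end plates at the printer's left and right, then swing the cover down and press its front edge until the catch snaps and it stays fully shut. Leave the empty roll and the other things on the desk where they are.

Things in the scene. Friction and masses are not known exactly. Their poses are not given: they have to be found in the camera images.
- full_roll: Full label roll: white paper, 50 mm diameter, lying between two upright black end plates (56 mm over their outer faces; each a 56 mm disc, 4 mm thick, on a 46 mm wide flat foot); 58 mm high, 0.22 kg. Origin under its middle; z up, y along the roll's axis, which is 30 mm above. Same either way round. Grip it by the outer faces of the end plates.
- empty_roll: Used-up roll: the same black carrier (56 mm over the end plates, 58 mm high) with only a bare brown cardboard core of 24 mm diameter between its plates. Origin and axes as on the full roll. Not to be moved.
- printer: Label printer, white and grey, fixed to the desk: 167 mm deep (x from -95 to +72 mm), 110 mm wide (y), 42 mm high without its cover. Origin at desk level under the middle of the roll pocket; x points to its back, -x is its front (towards the robot), y to its left, z up.
- pocket (a point): Centre of the pocket's floor, 18 mm above the printer's origin, same axes. The pocket is a 61 x 61 mm square opening in the printer's top, 24 mm deep, with a 4 mm chamfer round its mouth. The roll belongs with its origin here and its y along this y; seated, it stands 34 mm out of the pocket.
- cover_hinge (a point): Middle of the cover's hinge axis at the back of the printer, 62 mm behind (+x) and 25 mm above the pocket point; same axes. The hinge axis runs along y.
- cover_edge (a point): Middle of the top front edge of the cover: a white hood with a clear window, 104 mm wide (y), 135 mm from hinge to this edge, top face 42 mm outside the hinge plane, side and front walls down to that plane. x here runs along the cover to the hinge, z out of its top. Open, it overhangs the pocket: a gripper straight above hits it, so lean the gripper back towards the robot.
- cover (a joint): Opening angle of the cover in rad: 0 fully shut, about 1.12 to 1.22 at the start, end stop at 1.32; it grows as the front edge rises. The hinge is stiff enough to stay where it is left. At about 0.08 the cover meets a spring catch under its front edge and stops ajar; about 5 N straight down at the front edge (more if nearer the hinge) snaps it past, and it then stays at 0.
- packing_tape: Roll of brown packing tape lying flat, 96 mm in diameter, 48 mm high; origin under its middle. A bystander.
- glue_stick: White glue stick standing upright, 28 mm in diameter, 91 mm high; origin under its middle. A bystander.
- note_cube: Red note cube, 52 x 52 x 55 mm; origin under its middle. A bystander.
Things that resemble listed ones, but are neither listed nor needed, are in the scene too. What is shaped like the full_roll but blue or purple is not meant.

How it is judged:
On the way, in this order (a step that is already met when the one before it is completed fails the run):
1. the full roll is seated in the printer's pocket and let go of, the cover still open (x of full_roll in the frame of pocket between -0.005 and 0.005 m and y of full_roll in the frame of pocket between -0.005 and 0.005 m and z of full_roll in the frame of pocket below 0.003 m and angle between full_roll's own z axis and vertical below 0.08 rad and angle between the y axis of full_roll and the y axis of pocket, either way round below 0.1 rad and contact force between the fingers and full_roll below 0.1 N and value of joint cover above 0.5 rad), for 0.2 s.
2. the cover is snapped shut over it (value of joint cover below 0.02 rad), for 0.2 s.
At the end, for the whole second after the job is handed in: Full roll at rest in the pocket: within 5 mm of its centre each way, underside within 3 mm of the floor, upright within 0.08 rad, axis along the printer's y within 0.10 rad. Cover latched shut (below 0.02 rad). Empty roll and bystanders within 40 mm of their starts (x of full_roll in the frame of pocket between -0.005 and 0.005 m and y of full_roll in the frame of pocket between -0.005 and 0.005 m and z of full_roll in the frame of pocket below 0.003 m and angle between full_roll's own z axis and vertical below 0.08 rad and angle between the y axis of full_roll and the y axis of pocket, either way round below 0.1 rad and value of joint cover below 0.02 rad and linear speed of full_roll below 0.02 m/s and distance of each of empty_roll, packing_tape, glue_stick, note_cube from where it was at the start of the episode below 0.04 m); the robot touches nothing.
It fails at once if the empty roll is pushed away or knocked over (distance of empty_roll from where it was at the start of the episode above 0.04 m).
It fails at once if the packing tape is pushed away or knocked over (distance of packing_tape from where it was at the start of the episode above 0.04 m).
It fails at once if the glue stick is pushed away or knocked over (distance of glue_stick from where it was at the start of the episode above 0.04 m).
It fails at once if the note cube is pushed away or knocked over (distance of note_cube from where it was at the start of the episode above 0.04 m).
It also fails if it takes over 64 s, if anything falls off the work surface, if the arm or the gripper's body presses on something with over 40 N, if the wrist force passes 120 N, or if a joint passes its speed limit or range.

## Working session

There is one attempt and no reset: what is moved stays moved. The work goes in short steps, Python scripts to look and compute and a shell command to move; the robot and the scene stay as the last step left them, time stands still between calls to the robot, and variables do not carry over. Pictures are saved under pics/ and viewed, at most 10 in all, crops included, and the job is handed in when it is done.

```bash
mkdir -p pics; cat > h.py <<'E'
import numpy as np, cv2, json
from plant import r
from scipy.spatial.transform import Rotation as Ro
def cal(n):
    c=r.get_calibration(n); return np.array(c["mtx"]),np.array(c["distortion"]),np.array(c["eye"]),c["attitude"]
def camR(n):
    a=np.array(cal(n)[3],float)
    if a.shape==(3,3): return a
    return Ro.from_euler('xyz',a).as_matrix() if a.size==3 else Ro.from_quat(a).as_matrix()
def ray(n,px):
    K,d,e,_=cal(n); p=cv2.undistortPoints(np.array([[px]],float),K,d)[0,0]
    v=camR(n)@np.array([p[0],-p[1],-1]); return e,v/np.linalg.norm(v)
def onz(n,px,z):
    e,v=ray(n,px); return e+v*(z-e[2])/v[2]
def tri(a,b):
    (e1,v1),(e2,v2)=ray("side",a),ray("top",b)
    s=np.linalg.lstsq(np.c_[v1,-v2],e2-e1,rcond=None)[0]
    p,q=e1+s[0]*v1,e2+s[1]*v2; return (p+q)/2,np.linalg.norm(p-q)
def proj(n,P):
    K,d,e,_=cal(n); c=(np.atleast_2d(P)-e)@camR(n); c=c*[1,-1,-1]
    return cv2.projectPoints(c,np.zeros(3),np.zeros(3),K,d)[0][:,0]
E
python3 - <<'E'
from h import *
for n in("side","top"):
    print(n,r.get_calibration(n))
    cv2.imwrite(f"pics/{n}0.png",r.camera(n)[:,:,::-1])
    for t in("full_roll","empty_roll","printer","pocket","cover_hinge","cover_edge","packing_tape","glue_stick","note_cube"):
        print(t,[(np.round(o["pixel"],1).tolist(),round(o["conf"],2)) for o in r.place_of(n,t)])
print(r.get_obs())
E
```

```text
side {'mtx': array([[462.14275689,   0.        , 258.98893193],
       [  0.        , 462.14275689, 193.95369064],
       [  0.        ,   0.        ,   1.        ]]), 'distortion': array([-0.12039973,  0.        ,  0.        ,  0.        ,  0.        ]), 'eye': array([ 0.11465238, -1.12023828,  0.56005564]), 'attitude': array([ 1.17569343,  0.01426728, -0.42710369])}
full_roll [([187.4, 208.4], 0.93), ([213.3, 179.5], 0.77), ([184.6, 196.8], 0.58)]
empty_roll [([224.1, 194.4], 0.84)]
printer [([271.4, 231.5], 0.84)]
pocket [([272.5, 230.7], 0.77)]
cover_hinge [([291.0, 212.8], 0.81)]
cover_edge [([287.2, 162.1], 0.82)]
packing_tape [([299.0, 285.1], 0.68)]
glue_stick [([262.8, 182.3], 0.54)]
note_cube [([277.8, 194.9], 0.5)]
top {'mtx': array([[471.65099785,   0.        , 252.21213528],
       [  0.        , 471.65099785, 185.68951816],
       [  0.        ,   0.        ,   1.        ]]), 'distortion': array([-0.1996102,  0.       ,  0.       ,  0.       ,  0.       ]), 'eye': array([ 0.44694731, -0.05163319,  1.44343696]), 'attitude': array([ 0.08535187, -0.0028275 , -1.5841947 ])}
[... 396 characters left out ...]
.0, 'joint_pos': array([ 1.19279984e+00,  2.16873947e-01,  1.61335899e+00,  1.97202220e-05,
        1.31130706e+00, -1.12194099e-01]), 'dq': array([-2.42511477e-04, -6.04718032e-04, -1.11330195e-05,  2.75621227e-03,
       -1.58683689e-03,  1.62182779e-03]), 'joint_torque': array([-6.58110803e-04, -3.96892297e+01, -3.04268503e+01, -2.58918653e-04,
        4.34926560e-04,  1.04624081e-05]), 'eef_pos': array([0.16415849, 0.60308571, 0.3039379 ]), 'orientation': array([ 3.14153819e+00, -1.30451038e-05,  2.87578521e+00]), 'force': array([-0.34576835, -0.51691359, -0.46315157]), 'wrist_torque': array([ 0.01169404, -0.04388236,  0.00470343]), 'gripper_force': 0.0, 'finger_gap': 1.0004549063145851}
```

```bash
python3 - <<'E'
import cv2
for n,(x,y,w,h) in {"side":(150,110,200,150),"top":(110,90,300,200)}.items():
    i=cv2.imread(f"pics/{n}0.png")[y:y+h,x:x+w]; s=4 if n=="side" else 2.66
    cv2.imwrite(f"pics/{n}0c.png",cv2.resize(i,None,fx=s,fy=s,interpolation=cv2.INTER_CUBIC))
E
```

```text
(no output)
```

View pics/side0c.png

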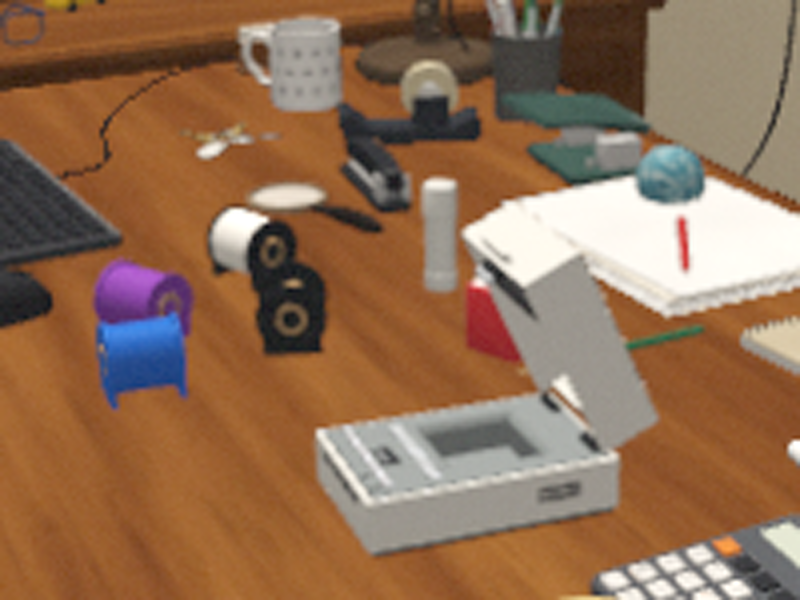

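View pics/top0c.png

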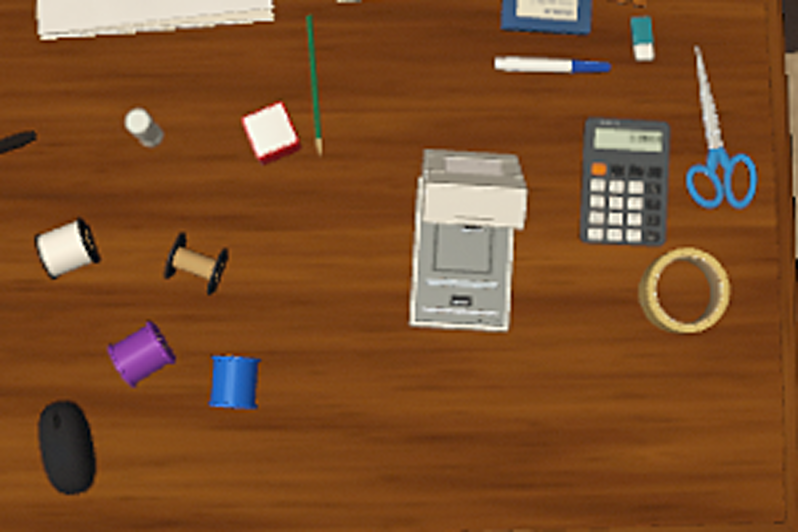

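The pictures show the white full roll at about (213,171) in side and (136,183) in top. The empty roll stands just in front of it, at (222,187) in side. The printer is at about (272,230) in side and (284,180) in top, with its cover open. Next I fit the poses to the silhouettes in both views.

```bash
cat > fit.py <<'E'
from h import *
from scipy.optimize import minimize
def circ(y): 
    a=np.linspace(0,2*np.pi,24); return np.c_[.028*np.cos(a),0*a+y,.030+.028*np.sin(a)]
ROLLP=[np.r_[circ(s*.028),circ(s*.024),[[a*.023,s*y,z] for a in(-1,1) for y in(.028,.024) for z in(0,.004)]] for s in(1,-1)]
_a=np.linspace(0,2*np.pi,24)
ROLL=ROLLP+[np.vstack([np.c_[.025*np.cos(_a),0*_a+y,.03+.025*np.sin(_a)] for y in(-.024,.024)])]
EMPTY=ROLLP+[np.vstack([np.c_[.012*np.cos(_a),0*_a+y,.03+.012*np.sin(_a)] for y in(-.024,.024)])]
def box(x,y,z): return np.array([[a,b,c] for a in x for b in y for c in z])
def printer(th):
    c=box((-.135,0),(-.052,.052),(0,.042)); R=Ro.from_rotvec([0,th,0]).as_matrix()
    return [box((-.095,.072),(-.055,.055),(0,.042)),c@R.T+[.062,0,.043]]
def place(parts,x,y,w):
    R=Ro.from_rotvec([0,0,w]).as_matrix(); return [p@R.T+[x,y,0] for p in parts]
def mask(n,parts):
    m=np.zeros((384*4,512*4),np.uint8)
    for p in parts: cv2.fillConvexPoly(m,cv2.convexHull(np.round((proj(n,p)+.5)*4).astype(np.int32)),1)
    return cv2.resize(m.astype(np.float32),(512,384),interpolation=cv2.INTER_AREA)
def cost(p,model,ms):
    parts=place(model(p[3]) if len(p)>3 else model,*p[:3]); c=0
    for n,m in ms.items():
        q=mask(n,parts); c+=np.abs(q-m).sum()/m.sum()
    return c
def fit(p0,model,ms):
    best=None
    for w in([p0[2]] if len(p0)>3 else np.arange(-1.5,1.6,.4)):
        p=np.array(p0,float); p[2]=w
        S=np.vstack([p]+[p+d for d in np.diag([.008,.008,.15,.08][:len(p)])])
        o=minimize(cost,p,args=(model,ms),method='Nelder-Mead',options=dict(initial_simplex=S,maxiter=150,xatol=1e-4,fatol=1e-4))
        if best is None or o.fun<best.fun: best=o
    return best
def sil(n,t,px=None):
    L=r.silhouettes(n,t)
    if px is not None: L=[o for o in L if abs(o["bbox"][0]+o["bbox"][2]/2-px[0])<14 and abs(o["bbox"][1]+o["bbox"][3]/2-px[1])<14]
    print(n,t,[(np.array(o["bbox"]).tolist(),round(o["conf"],2)) for o in L[:3]])
    return L[0]["pixels"].astype(np.float32) if L else None
E
python3 - <<'E'
from fit import *
import time
print("roll tri",tri((213.3,179.5),(138.7,182.8)),"empty",tri((224.1,194.4),(184.8,187.8)))
for a,b in (((272.5,230.7),(284.4,180.3)),((291,212.8),(289.3,160.4)),((287.2,162.1),(288.8,159.4)),((271.4,231.5),(282,183.4)),((262.8,182.3),(163.7,142.8)),((277.8,194.9),(209.6,138.7))): print(np.round(tri(a,b)[0],4))
r.camera("side");r.camera("top")
mr={"top":sil("top","full_roll",(136,183))}; es={n:sil(n,"empty_roll") for n in("top","side")}
ps={n:sil(n,"printer") for n in("top","side")}
sil("side","full_roll",(213,171))
T=time.time()
p=tri((213.3,179.5),(138.7,182.8))[0]
o=fit([p[0],p[1],0],ROLL,mr);print("full",o.x,o.fun)
p=tri((224.1,194.4),(184.8,187.8))[0]
e=fit([p[0],p[1],0],EMPTY,es);print("empty",e.x,e.fun)
p=tri((272.5,230.7),(284.4,180.3))[0]
q=fit([p[0],p[1],0,1.17],printer,ps);print("printer",q.x,q.fun,time.time()-T)
for n in("top","side"):
    i=r.camera(n)[:,:,::-1].copy(); i=cv2.resize(i,None,fx=4,fy=4,interpolation=cv2.INTER_CUBIC)
    for m,x in((place(ROLL,*o.x),0),(place(EMPTY,*e.x),0),(place(printer(q.x[3]),*q.x[:3]),0)):
        for part in m: cv2.polylines(i,[cv2.convexHull(np.round((proj(n,part)+.5)*4).astype(np.int32))],True,(0,255,0),1)
    x0,y0=(480,500) if n=="top" else (720,560)
    cv2.imwrite(f"pics/{n}1.png",i[y0:y0+440,x0:x0+780])
E
```

```text
roll tri (array([ 0.58142801,  0.29665647, -0.00209778]), np.float64(0.005885423543871692)) empty (array([ 5.65167962e-01,  1.50934714e-01, -5.45144790e-05]), np.float64(0.002999819756485598))
[ 0.5843 -0.1558  0.0089]
[ 0.636  -0.1668  0.0548]
[ 0.6241 -0.156   0.1907]
[ 0.5792 -0.1502  0.0045]
[ 0.7184  0.2157 -0.0094]
[ 0.7167  0.0741 -0.0009]
top full_roll [([122.4, 173.9, 24.6, 19.2], 0.65)]
top empty_roll [([173.0, 176.4, 23.6, 21.5], 0.78), ([123.7, 169.8, 23.2, 22.7], 0.7)]
side empty_roll [([212.6, 174.5, 21.3, 24.1], 0.87)]
top printer [([263.2, 146.8, 42.8, 68.3], 0.62)]
side printer [([231.4, 160.1, 79.2, 91.5], 0.72)]
side full_roll [([204.1, 159.2, 23.0, 23.4], 0.68)]Traceback (most recent call last):
  File "<stdin>", line 11, in <module>
  File "fit.py", line 29, in fit
    o=minimize(cost,p,args=(model,ms),method='Nelder-Mead',options=dict(initial_simplex=S,maxiter=150,xatol=1e-4,fatol=1e-4))
    res = _minimize_neldermead(fun, x0, args, callback, bounds=bounds,
                               **options)
    fsim[j] = func(sim[j])
              ~~~~^^^^^^^^
    fx = function(np.copy(x), *(wrapper_args + args))
  File "fit.py", line 22, in cost
    q=mask(n,parts); c+=np.abs(q-m).sum()/m.sum()
  File "fit.py", line 17, in mask
    for p in parts: cv2.fillConvexPoly(m,cv2.convexHull(np.round((proj(n,p)+.5)*4).astype(np.int32)),1)
                                                                  ~~~~^^^^^
  File "h.py", line 20, in proj
    K,d,e,_=cal(n); c=(np.atleast_2d(P)-e)@camR(n); c=c*[1,-1,-1]
                                           ~~~~^^^
  File "h.py", line 7, in camR
    a=np.array(cal(n)[3],float)
               ~~~^^^
  File "h.py", line 5, in cal
    c=r.get_calibration(n); return np.array(c["mtx"]),np.array(c["distortion"]),np.array(c["eye"]),c["attitude"]
ValueError: time passes only in moves, steps and waits
```

```bash
sed -i 's/^def cal(n)/import functools\n@functools.cache\ndef cal(n)/; s/^def camR/@functools.cache\ndef camR/' h.py
cat > meas.py <<'E'
from fit import *
r.camera("side");r.camera("top")
mr={"top":sil("top","full_roll",(136,183))}; es={n:sil(n,"empty_roll") for n in("top","side")}
ps={n:sil(n,"printer") for n in("top","side")}
sf=sil("side","full_roll",(213,171)); T=0
o=fit([.581,.297,0],ROLL,mr);print("full",o.x,o.fun)
e=fit([.565,.151,0],EMPTY,es);print("empty",e.x,e.fun)
mr["side"]=np.maximum(sf,mask("side",place(EMPTY,*e.x))) if sf is not None else None
M=[q for q in ROLL]
def c2(p): # side: compare outside empty's silhouette
    k=mask("side",place(EMPTY,*e.x))<.1
    a=mask("side",place(ROLL,*p))*k; b=sf*k
    return np.abs(a-b).sum()/b.sum()+cost(p,ROLL,{"top":mr["top"]})
o2=minimize(c2,o.x,method='Nelder-Mead',options=dict(initial_simplex=np.vstack([o.x]+[o.x+d for d in np.diag([.005,.005,.1])]),maxiter=150));print("full both",o2.x,o2.fun)
q=fit([.584,-.156,0,1.17],printer,ps);print("printer",q.x,q.fun)
for n in ps: print(n,fit(list(q.x),printer,{n:ps[n]}).x)
for n in("top","side"):
    i=r.camera(n)[:,:,::-1].copy(); i=cv2.resize(i,None,fx=4,fy=4,interpolation=cv2.INTER_CUBIC)
    for m in(place(ROLL,*o2.x),place(EMPTY,*e.x),place(printer(q.x[3]),*q.x[:3]),place([box((-.0305,.0305),(-.0305,.0305),(.042,))],*q.x[:3])):
        for part in m: cv2.polylines(i,[cv2.convexHull(np.round((proj(n,part)+.5)*4).astype(np.int32))],True,(0,255,0),1)
    x0,y0=(480,560) if n=="top" else (760,560)
    cv2.imwrite(f"pics/{n}1.png",i[y0:y0+(340 if n=="top" else 460),x0:x0+780])
E
python3 meas.py
```

```text
top full_roll [([123.1, 172.0, 25.4, 20.9], 0.85)]
top empty_roll [([170.8, 178.1, 27.6, 23.3], 0.71)]
side empty_roll [([213.7, 175.6, 19.5, 22.7], 0.94)]
top printer [([265.0, 146.6, 43.8, 66.9], 0.92), ([124.1, 174.7, 22.9, 19.9], 0.48)]
side printer [([228.8, 157.8, 86.6, 90.7], 0.92)]
side full_roll [([203.2, 160.0, 21.0, 20.3], 0.74)]
full [0.58170456 0.30099695 0.34483692] 0.06509695202112198
empty [ 0.56175538  0.1512308  -0.34130271] 0.25946861505508423
full both [0.58206533 0.3008841  0.37742518] 0.21969139575958252
printer [ 0.58058756 -0.15264475 -0.07343235  1.12336968] 0.09158655256032944
top [ 0.58088824 -0.1531377  -0.07445195  1.1553341 ]
side [ 0.57939013 -0.14855583 -0.08512884  1.1405649 ]
```

View pics/top1.png

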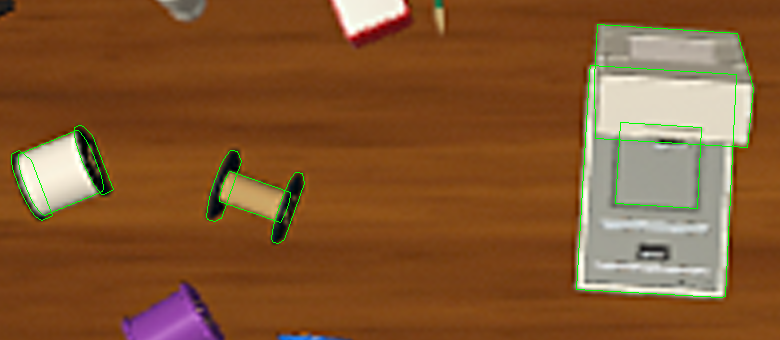

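View pics/side1.png

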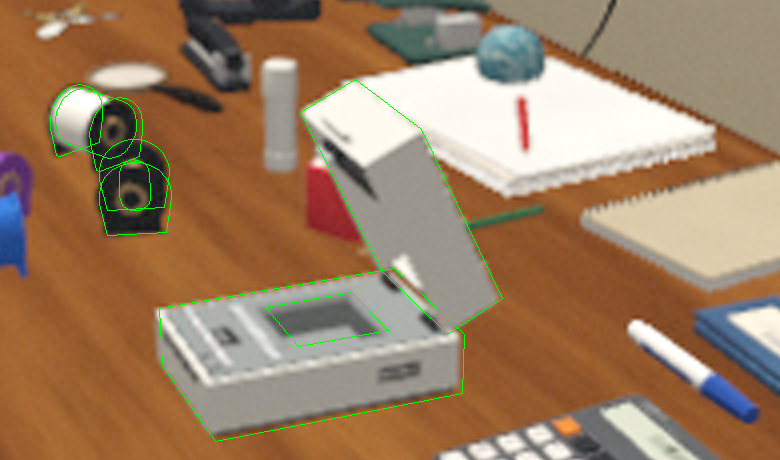

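The overlays match the images well: full roll at (.582,.301) with yaw .36, printer at (.580,-.152) with yaw -.075, cover at about 1.14 rad. Next I work out the pre-grasp move, leaning 40° back towards the robot, and where the nearby blue and purple rolls stand.

```bash
cat > go.py <<'E'
from h import *
def toolR(yaw,a): # tool y along yawed y, leaning back a
    return Ro.from_euler('z',yaw)*Ro.from_matrix([[-1,0,0],[0,1,0],[0,0,-1]])*Ro.from_rotvec([0,-a,0])
def rel(P,R,frm=None):
    o=r.get_obs(); p,Q=(np.array(o["eef_pos"]),Ro.from_euler('xyz',o["orientation"])) if frm is None else frm
    return np.round(Q.inv().apply(P-p),4).tolist(),np.round((Q.inv()*R).as_rotvec(),4).tolist()
A=np.radians(40)
E
python3 - <<'E'
from go import *
print(onz("top",(163.4,222.3),.03),onz("top",(198.5,233.5),.03),tri((184.6,196.8),(163.4,222.3)))
R=toolR(.36,A); z=R.as_matrix()[:,2]; g=np.array([.582,.301,.035])-.073*z
print(z,"grasp",g,"pre",g-.09*z)
print(rel(g-.09*z,R)); print(rel(g,R,(g-.09*z,R)))
E
```

```text
[0.46069009 0.21166849 0.03      ] [0.42623841 0.10552128 0.03      ] (array([ 0.45754325,  0.22097041, -0.01459336]), np.float64(0.007426244886981958))
[ 0.60158288  0.22643751 -0.76604444] grasp [0.53808445 0.28447006 0.09092124] pre [0.48394199 0.26409069 0.15986524]
([-0.3976, -0.2431, 0.1441], [-0.2183, -0.6748, -0.5999])
([0.0, -0.0, 0.09], [0.0, 0.0, 0.0])
```

```bash
python3 -m pendant '[[[-0.3,-0.18,0.1],[-0.218,-0.675,-0.6],0.085],[[-0.3,-0.18,0.1],[-0.218,-0.675,-0.6],0.085],[[-0.3,-0.18,0.1],[-0.218,-0.675,-0.6],0.085],[[-0.3,-0.18,0.1],[-0.218,-0.675,-0.6],0.085],[[-0.3,-0.18,0.1],[-0.218,-0.675,-0.6],0.085],[[-0.3,-0.18,0.1],[-0.218,-0.675,-0.6],0.085],[[-0.3,-0.18,0.1],[-0.218,-0.675,-0.6],0.085],[[-0.3,-0.18,0.1],[-0.218,-0.675,-0.6],0.085],[[-0.3,-0.18,0.1],[-0.218,-0.675,-0.6],0.085],[[-0.3,-0.18,0.1],[-0.218,-0.675,-0.6],0.085]]' 60
python3 - <<'E'
from go import *
R=toolR(.36,A); z=R.as_matrix()[:,2]; g=np.array([.582,.301,.035])-.073*z
print(rel(g-.09*z,R)); print(r.get_obs()["joint_pos"])
E
```

```text
t: 2.73
eef_pos: [0.4073, 0.3454, 0.201]
orientation: [-3.138, 0.693, -2.786]
force: [0.6, -0.1, -0.6]
finger_gap: 0.997
gripper_force: 0.0
([-0.0072, -0.1027, 0.0599], [-0.0071, -0.0053, -0.0036])
[ 0.65610929 -0.06790602  2.24543776 -0.59566838  0.35139722 -0.76951289]
```

```bash
python3 -m pendant '[[[-0.007,-0.103,0.06],[-0.007,-0.005,-0.004],0.085],[[-0.007,-0.103,0.06],[-0.007,-0.005,-0.004],0.085],[[-0.007,-0.103,0.06],[-0.007,-0.005,-0.004],0.085],[[-0.007,-0.103,0.06],[-0.007,-0.005,-0.004],0.085],[[-0.007,-0.103,0.06],[-0.007,-0.005,-0.004],0.085]]'
python3 - <<'E'
from go import *
R=toolR(.36,A); z=R.as_matrix()[:,2]; g=np.array([.582,.301,.035])-.073*z
print(rel(g-.09*z,R),rel(g,R)); print(r.get_obs()["joint_pos"])
i=r.camera("top")[:,:,::-1]; cv2.imwrite("pics/top2.png",cv2.resize(i[130:270,90:290],None,fx=4,fy=4,interpolation=cv2.INTER_CUBIC))
E
```

```text
t: 3.15
eef_pos: [0.4853, 0.268, 0.1618]
orientation: [3.138, 0.702, -2.781]
force: [-0.1, -1.1, 0.3]
finger_gap: 0.994
gripper_force: 0.0
([0.0033, -0.0031, -0.0002], [0.0047, 0.004, 0.0008]) ([0.0037, -0.0036, 0.0898], [0.0047, 0.004, 0.0008])
[ 0.38182487  0.03772483  2.24203088 -0.05896495  0.16002252 -1.49670897]
```

View pics/top2.png

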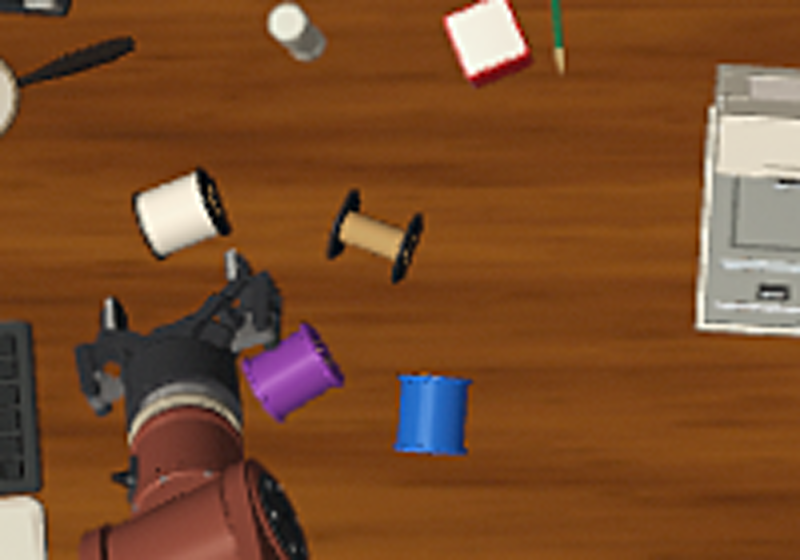

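```bash
cat > kin.py <<'E'
from go import *
from scipy.optimize import least_squares
D=[([.1642,.6031,.3039],[3.14154,0,2.8758],.2169,1.6134),([.4073,.3454,.201],[-3.138,.693,-2.786],-.0679,2.2454),([.4853,.268,.1618],[3.138,.702,-2.781],.0377,2.2420)]
def wrist(p,R,d): w=np.array(p)-d*R.as_matrix()[:,2]; return np.hypot(w[0],w[1]),w[2]
def f(x):
    L1,L2,d,h=x; o=[]
    for p,e,a,b in D:
        rw,zw=wrist(p,Ro.from_euler('xyz',e),d)
        o+=[L1*np.sin(a)+L2*np.sin(a+b)-rw,h+L1*np.cos(a)+L2*np.cos(a+b)-zw]
    return o
s=least_squares(f,[.4,.4,.15,.3]); X=s.x
def ik(p,R):
    L1,L2,d,h=X; rw,zw=wrist(p,R,d); zw-=h; D2=rw*rw+zw*zw
    q3=np.arccos((D2-L1*L1-L2*L2)/(2*L1*L2)); q2=np.arctan2(rw,zw)-np.arctan2(L2*np.sin(q3),L1+L2*np.cos(q3))
    w=np.array(p)-d*R.as_matrix()[:,2]; q1=np.arctan2(w[1],w[0]); s_=q2+q3
    fd=np.array([np.sin(s_)*np.cos(q1),np.sin(s_)*np.sin(q1),np.cos(s_)])
    return np.round([q1,q2,q3,np.arccos(fd@R.as_matrix()[:,2])],3)
E
python3 - <<'E'
from kin import *
print(X,s.fun); 
for a in (40,35,30,25,20):
  for n,(c,w,h) in dict(pick=((.582,.301,.035),.36,.09),place=((.580,-.152,.053),-.075,.06)).items():
    R=toolR(w,np.radians(a)); z=R.as_matrix()[:,2]; g=np.array(c)-.073*z
    print(a,n,ik(g,R),"up:",ik(g+[0,0,h],R), "back",ik(g-h*z,R))
E
```

```text
[0.49855467 0.5336798  0.21310303 0.17087916] [-0.00194032  0.0038066  -0.00441989 -0.00094534  0.00537697 -0.00286126]
40 pick [0.523 0.244 2.176 0.109] up: [0.523 0.097 2.124 0.252] back [0.545 0.02  2.257 0.211]
40 place [-0.335  0.12   2.28   0.177] up: [-0.335  0.013  2.242  0.264] back [-0.361 -0.039  2.327  0.252]
35 pick [0.516 0.249 2.127 0.184] up: [0.516 0.113 2.071 0.364] back [0.534 0.038 2.189 0.325]
35 place [-0.324  0.126  2.232  0.234] up: [-0.324  0.027  2.191  0.355] back [-0.345 -0.023  2.267  0.339]
30 pick [0.51  0.261 2.075 0.296] up: [0.51  0.134 2.016 0.478] back [0.524 0.066 2.119 0.446]
30 place [-0.312  0.139  2.182  0.33 ] up: [-0.312  0.048  2.138  0.458] back [-3.290e-01  2.000e-03  2.204e+00  4.430e-01]
25 pick [0.504 0.28  2.021 0.413] up: [0.504 0.162 1.959 0.592] back [0.515 0.101 2.046 0.566]
25 place [-0.302  0.159  2.129  0.437] up: [-0.302  0.074  2.084  0.564] back [-0.314  0.034  2.14   0.551]
20 pick [0.498 0.304 1.965 0.529] up: [0.498 0.193 1.9   0.704] back [0.506 0.143 1.972 0.683]
20 place [-0.291  0.185  2.075  0.545] up: [-0.291  0.105  2.029  0.67 ] back [-0.3    0.071  2.074  0.659]
```

```bash
sed -i 's/radians(40)/radians(34)/' go.py; python3 - <<'E'
from kin import *
R=toolR(.36,A); z=R.as_matrix()[:,2]; c=np.array([.582,.301,.036])-.004*np.array([np.cos(.36),np.sin(.36),0])
g=c-.073*z; print(g,ik(g,R),ik(g-.08*z,R),ik(g-.08*z+[0,0,.03],R))
print(rel(g-.08*z,R), rel(g,R,(g-.08*z,R)))
E
```

```text
[0.54005209 0.28521069 0.09651974] [0.516 0.242 2.125 0.205] [0.532 0.057 2.178 0.333] [0.532 0.014 2.153 0.399]
([-0.0103, -0.0043, 0.0078], [0.0053, 0.1088, 0.0013]) ([-0.0, -0.0, 0.08], [0.0, 0.0, 0.0])
```

```bash
python3 -m pendant '[[[-0.01,-0.004,0.008],[0.005,0.109,0.001],0.085],[[-0.01,-0.004,0.008],[0.005,0.109,0.001],0.085],[[-0.01,-0.004,0.008],[0.005,0.109,0.001],0.085],[[-0.01,-0.004,0.008],[0.005,0.109,0.001],0.085]]'
cat > grel.py <<'E'
from kin import *
R=toolR(.36,A); z=R.as_matrix()[:,2]; c=np.array([.582,.301,.036])-.004*np.array([np.cos(.36),np.sin(.36),0])
g=c-.073*z; print(rel(g,R),r.get_obs()["joint_pos"])
E
python3 grel.py
```

```text
t: 3.53
eef_pos: [0.4972, 0.2717, 0.1639]
orientation: [-3.14, 0.598, -2.776]
force: [-1.0, -0.6, 0.5]
finger_gap: 0.999
gripper_force: 0.0
([0.0008, -0.0026, 0.0809], [0.002, 0.0045, 0.0048]) [ 0.38006352  0.06794457  2.16750271 -0.0304281   0.30844023 -1.53003214]
```

```bash
python3 -m pendant '[[[0.001,-0.002,0.03],[0.002,0.004,0.004],0.085],[[0.001,-0.002,0.055],[0.002,0.004,0.004],0.085],[[0.001,-0.002,0.08],[0.002,0.004,0.004],0.085],[[0.001,-0.002,0.081],[0.002,0.004,0.004],0.085],[[0.001,-0.002,0.081],[0.002,0.004,0.004],0.085]]'; python3 grel.py
python3 - <<'E'
from go import *
a=r.camera("top")[130:250,90:230,::-1]; b=r.camera("side")[130:230,160:277,::-1]
f=lambda i:cv2.resize(i,(398,340),interpolation=cv2.INTER_CUBIC)
cv2.imwrite("pics/grasp.png",np.hstack([f(a),f(b)]))
E
```

```text
t: 3.95
eef_pos: [0.5377, 0.2845, 0.0932]
orientation: [-3.141, 0.587, -2.781]
force: [-0.6, 0.4, -0.8]
finger_gap: 0.998
gripper_force: 0.0
([-0.0039, -0.0002, -0.0014], [-0.0002, -0.0065, 0.0005]) [ 0.37452828  0.29441359  2.07702311 -0.04507377  0.18348879 -1.51491945]
```

View pics/grasp.png

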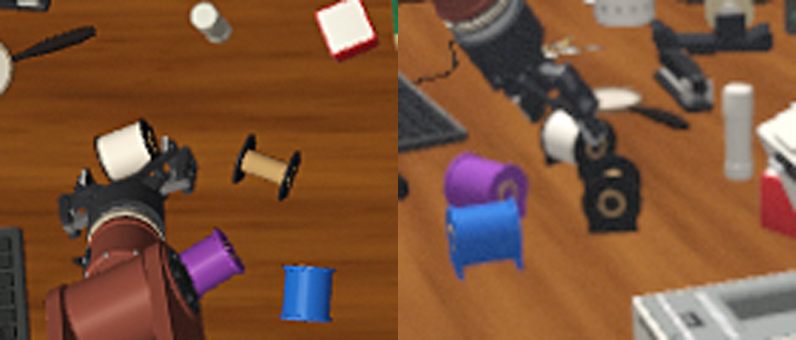

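```bash
python3 -m pendant '[[[-0.003,0,-0.001],[0,-0.006,0],0.085],[[-0.003,0,-0.001],[0,-0.006,0],0.04],[[-0.003,0,-0.001],[0,-0.006,0],0.04],[[-0.003,0,-0.001],[0,-0.006,0],0.04],[[-0.003,0,-0.001],[0,-0.006,0],0.04],[[-0.003,0,-0.001],[0,-0.006,0],0.04],[[-0.003,0,-0.001],[0,-0.006,0],0.04],[[-0.003,0,-0.001],[0,-0.006,0],0.04]]' 60; python3 grel.py
```

```text
t: 4.72
eef_pos: [0.5422, 0.2855, 0.0995]
orientation: [-3.141, 0.6, -2.782]
force: [-3.8, -1.8, 8.2]
finger_gap: 0.639
gripper_force: 65.8
([0.0034, 0.0005, 0.0013], [-0.0006, 0.0061, -0.0004]) [ 0.37328662  0.28786012  2.07261942 -0.04501689  0.18181097 -1.51516395]
```

```bash
python3 -m pendant '[[[-0.01,0,-0.017],[0,0,0],0.04],[[-0.025,0,-0.04],[0,0,0],0.04],[[-0.04,0,-0.06],[0,0,0],0.04],[[-0.056,0,-0.083],[0,0,0],0.04],[[-0.056,0,-0.083],[0,0,0],0.04],[[-0.056,0,-0.083],[0,0,0],0.04]]'
cat > prel.py <<'E'
import sys
from kin import *
# roll target in printer frame dx,dy,height of roll bottom above desk (m); px,py,pw printer
def target(dx,dy,h,P,off=(-.004,0,.036)):
    R=toolR(P[2],A); z=R.as_matrix()[:,2]; Q=Ro.from_euler('z',P[2])
    return np.array([P[0],P[1],0])+Q.apply([dx+off[0],dy+off[1],h+off[2]])-.073*z,R
P=(.580,-.152,-.075)
if __name__=="__main__":
    dx,dy,h=map(float,sys.argv[1:4]); p,R=target(dx,dy,h,P); print(rel(p,R),ik(p,R),r.get_obs()["joint_pos"])
E
python3 prel.py -.08 0 .08
python3 - <<'E'
from go import *
a=r.camera("top")[110:250,90:254,::-1]; b=r.camera("side")[110:230,160:300,::-1]
f=lambda i:cv2.resize(i,(398,340),interpolation=cv2.INTER_CUBIC)
cv2.imwrite("pics/lift.png",np.hstack([f(a),f(b)]))
E
```

```text
t: 5.22
eef_pos: [0.5419, 0.2853, 0.1999]
orientation: [-3.141, 0.6, -2.782]
force: [-0.4, 0.2, -3.0]
finger_gap: 0.639
gripper_force: 64.8
([0.2042, -0.3703, -0.1111], [0.2437, 0.0064, 0.3595]) [-0.378 -0.144  2.337  0.41 ] [ 0.3732632   0.09614273  2.05116003 -0.02143123  0.39458924 -1.5396756 ]
```

View pics/lift.png

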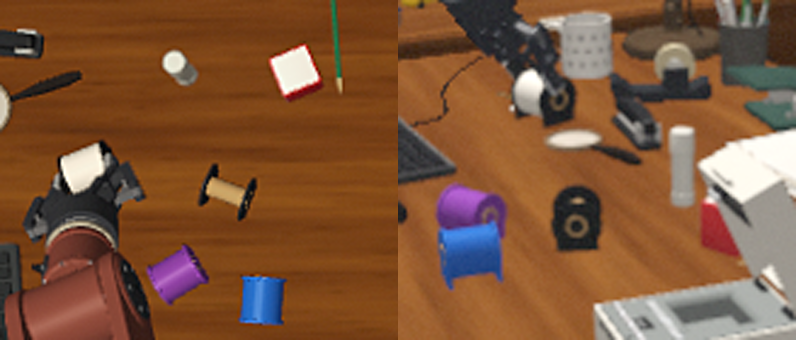

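```bash
python3 -m pendant '[[[0.018,-0.033,-0.01],[0.022,0.001,0.033],0.04],[[0.037,-0.067,-0.02],[0.044,0.001,0.065],0.04],[[0.055,-0.1,-0.03],[0.066,0.001,0.098],0.04],[[0.074,-0.135,-0.04],[0.088,0.002,0.13],0.04],[[0.092,-0.167,-0.05],[0.11,0.003,0.163],0.04],[[0.111,-0.2,-0.06],[0.133,0.003,0.196],0.04],[[0.129,-0.234,-0.07],[0.155,0.004,0.229],0.04],[[0.147,-0.267,-0.08],[0.177,0.005,0.26],0.04],[[0.166,-0.3,-0.09],[0.2,0.005,0.294],0.04],[[0.184,-0.334,-0.1],[0.22,0.006,0.325],0.04]]'
python3 prel.py -.08 0 .08
```

```text
t: 6.15
eef_pos: [0.4606, -0.1014, 0.1744]
orientation: [3.14, 0.585, 3.106]
force: [0.2, 0.1, -2.1]
finger_gap: 0.639
gripper_force: 64.8
([0.0018, -0.0414, -0.0038], [0.0234, -0.008, 0.0331]) [-0.378 -0.144  2.337  0.41 ] [-0.48788365 -0.17373984  2.36545786  0.55789982  0.47652381 -2.46239306]
```

```bash
cat > fk.py <<'E'
from prel import *
from scipy.optimize import least_squares
DD=[([.16415849,.60308571,.3039379],[3.14153819,0,2.87578521],[1.1928,.21687,1.61336,0,1.3113,-.11219]),
([.4073,.3454,.201],[-3.138,.693,-2.786],[.65611,-.06791,2.24544,-.59567,.3514,-.76951]),
([.4853,.268,.1618],[3.138,.702,-2.781],[.38182,.03772,2.24203,-.05896,.16002,-1.49671]),
([.4972,.2717,.1639],[-3.14,.598,-2.776],[.38006,.06794,2.1675,-.03043,.30844,-1.53003]),
([.5422,.2855,.0995],[-3.141,.6,-2.782],[.37329,.28786,2.07262,-.04502,.18181,-1.51516]),
([.4606,-.1014,.1744],[3.14,.585,3.106],[-.48788,-.17374,2.36546,.5579,.47652,-2.46239])]
def fk(q,x):
    L1,L2,d,h,o,e=x; q=np.array(q)
    R1=Ro.from_euler('z',q[0]); u=R1*Ro.from_euler('y',q[1]); f=R1*Ro.from_euler('y',q[1]+q[2])
    T=f*Ro.from_euler('ZYZ',[q[3],q[4],q[5]+C])
    p=np.array([0,0,h])+R1.apply([e,o,0])+u.apply([0,0,L1])+f.apply([0,0,L2])+T.apply([0,0,d])
    return p,T
C=0.
q=DD[0][2]; T0=Ro.from_euler('xyz',DD[0][1]); C=(fk(q,[0]*6)[1].inv()*T0).as_euler('ZYX')[0]
def res(x): return np.ravel([fk(q,x)[0]-p for p,_,q in DD])
s2=least_squares(res,[.5,.53,.21,.17,.07,0]); X2=s2.x
def ikn(p,R,q0):
    def g(q):
        a,T=fk(q,X2); return np.r_[(a-p)*5,(R.inv()*T).as_rotvec()]
    s=least_squares(g,q0); return np.round(s.x,3),s.cost
E
python3 - <<'E'
from fk import *
print(C,X2,np.abs(s2.fun).max()); print([np.round((Ro.from_euler('xyz',e).inv()*fk(q,X2)[1]).magnitude(),4) for p,e,q in DD])
import prel, go
for a in (34,30,25,20):
  prel.A=np.radians(a)
  for t in((-.08,0,.08),(-.03,0,.055),(0,0,.046),(0,0,.018)):
    p,R=target(*t,P); print(a,t,ikn(p,R,DD[-1][2]))
E
```

```text
1.5707974438081473 [0.44481398 0.525157   0.1966115  0.20642493 0.0701487  0.00916773] 0.008678946700098375
[np.float64(0.0), np.float64(0.0007), np.float64(0.0008), np.float64(0.0005), np.float64(0.0005), np.float64(0.0006)]
34 (-0.08, 0, 0.08) (array([-0.561, -0.162,  2.354,  0.595,  0.485, -2.523]), np.float64(1.2111918394360283e-21))
34 (-0.03, 0, 0.055) (array([-5.040e-01,  2.000e-03,  2.264e+00,  6.430e-01,  3.980e-01,
       -2.538e+00]), np.float64(1.07805887010664e-30))
34 (0, 0, 0.046) (array([-0.476,  0.083,  2.202,  0.647,  0.37 , -2.522]), np.float64(1.0457392150465961e-25))
34 (0, 0, 0.018) (array([-0.476,  0.136,  2.215,  0.766,  0.32 , -2.649]), np.float64(2.0175894987732988e-22))
30 (-0.08, 0, 0.08) (array([-0.541, -0.14 ,  2.313,  0.454,  0.538, -2.378]), np.float64(8.47288799360785e-20))
30 (-0.03, 0, 0.055) (array([-0.489,  0.019,  2.223,  0.472,  0.457, -2.364]), np.float64(2.5996636476891948e-27))
30 (0, 0, 0.046) (array([-0.462,  0.098,  2.161,  0.467,  0.433, -2.339]), np.float64(2.5434925962401152e-22))
30 (0, 0, 0.018) (array([-0.462,  0.148,  2.175,  0.539,
[... 249 characters left out ...]
float64(6.229005909414268e-28))
25 (0, 0, 0.046) (array([-0.446,  0.123,  2.107,  0.312,  0.523, -2.182]), np.float64(3.9799905737219236e-25))
25 (0, 0, 0.018) (array([-0.446,  0.17 ,  2.122,  0.349,  0.465, -2.224]), np.float64(1.933160910272542e-20))
20 (-0.08, 0, 0.08) (array([-0.496, -0.07 ,  2.205,  0.219,  0.698, -2.138]), np.float64(3.5073053177534603e-19))
20 (-0.03, 0, 0.055) (array([-0.452,  0.078,  2.114,  0.214,  0.635, -2.1  ]), np.float64(9.198738766541044e-19))
20 (0, 0, 0.046) (array([-0.43 ,  0.153,  2.051,  0.206,  0.619, -2.075]), np.float64(2.3583425731577078e-18))
20 (0, 0, 0.018) (array([-0.43 ,  0.197,  2.066,  0.225,  0.561, -2.098]), np.float64(4.55500854437598e-22))
```

```bash
python3 - <<'E'
from fk import *
W=(.53,0.,0.); off=(-.002,0,.039)
a,R=target(0,0,.05,W,off); b,_=target(0,0,.001,W,off); c=a-.05*R.as_matrix()[:,2]
print(rel(a,R),rel(b,R,(a,R))); q=r.get_obs()["joint_pos"]; print(ikn(a,R,q),ikn(b,R,q))
E
```

```text
([-0.0054, 0.1023, 0.0335], [-0.0183, -0.008, -0.0292]) ([0.0274, 0.0, 0.0406], [0.0, 0.0, 0.0])
(array([-0.187, -0.093,  2.36 ,  0.351,  0.307, -2.063]), np.float64(9.84088234714758e-23)) (array([-0.187,  0.016,  2.385,  0.595,  0.187, -2.313]), np.float64(3.312583430893958e-19))
```

```bash
python3 -m pendant '[[[-0.002,0.034,0.01],[-0.006,-0.003,-0.01],0.04],[[-0.003,0.068,0.02],[-0.012,-0.005,-0.02],0.04],[[-0.005,0.102,0.033],[-0.018,-0.008,-0.029],0.04],[[-0.005,0.102,0.033],[-0.018,-0.008,-0.029],0.04],[[-0.005,0.102,0.033],[-0.018,-0.008,-0.029],0.04]]'
python3 - <<'E'
from fk import *
W=(.53,0.,0.); off=(-.002,0,.039)
b,R=target(0,0,.002,W,off); print(rel(b,R),r.get_obs()["joint_pos"])
i=r.camera("side"); cv2.imwrite("pics/s3.png",cv2.resize(i[130:280,180:330,::-1],None,fx=4,fy=4,interpolation=cv2.INTER_CUBIC))
E
```

```text
t: 6.57
eef_pos: [0.4867, 0.002, 0.1489]
orientation: [-3.14, 0.591, -3.137]
force: [-0.9, 0.5, -1.1]
finger_gap: 0.638
gripper_force: 65.0
([0.026, -0.002, 0.0396], [0.0013, -0.0028, 0.0041]) [-0.19225798 -0.08074876  2.35075316  0.36234528  0.30864841 -2.08182065]
```

View pics/s3.png

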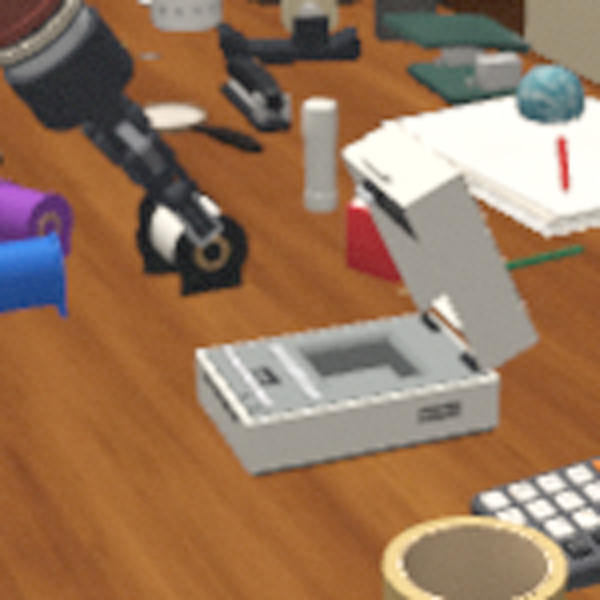

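The roll hangs upright in the hand, with the fingertips near its hub. I set it down here on the bare desk and regrip with the wrist half-turned, to keep joint 6 inside its range.

```bash
python3 -m pendant '[[[0.009,-0.001,0.013],[0.001,-0.002,0.004],0.04],[[0.018,-0.002,0.027],[0.001,-0.002,0.004],0.04],[[0.024,-0.002,0.036],[0.001,-0.002,0.004],0.04],[[0.026,-0.002,0.039],[0.001,-0.002,0.004],0.04],[[0.026,-0.002,0.039],[0.001,-0.002,0.004],0.04],[[0.026,-0.002,0.039],[0.001,-0.002,0.004],0.04]]'; python3 -m pendant '[[[0,0,0],[0,0,0],0.085],[[0,0,0],[0,0,0],0.085],[[0,0,0],[0,0,0],0.085],[[0,0,0],[0,0,0],0.085],[[0,0,0],[0,0,0],0.085],[[0,0,-0.03],[0,0,0],0.085],[[0,0,-0.06],[0,0,0],0.085],[[0,0,-0.09],[0,0,0],0.085],[[0,0,-0.09],[0,0,0],0.085]]'; python3 -c "
from h import *
print(r.get_obs()['joint_pos'])"
```

```text
t: 7.12
eef_pos: [0.4892, -0.0024, 0.1051]
orientation: [-3.14, 0.599, 3.138]
force: [0.0, 0.4, -1.1]
finger_gap: 0.637
gripper_force: 65.0
t: 7.87
eef_pos: [0.4402, -0.0021, 0.1861]
orientation: [-3.136, 0.612, -3.141]
force: [1.2, -0.9, 1.7]
finger_gap: 0.994
gripper_force: 0.0
[-0.23297641 -0.30992164  2.44775603  0.31703057  0.42206662 -2.05357077]
```

```bash
for k in 1 2 3; do python3 -m pendant '[[[0,0,0],[0,0,1.047],0.085],[[0,0,0],[0,0,1.047],0.085],[[0,0,0],[0,0,1.047],0.085],[[0,0,0],[0,0,1.047],0.085],[[0,0,0],[0,0,1.047],0.085],[[0,0,0],[0,0,1.047],0.085],[[0,0,0],[0,0,1.047],0.085],[[0,0,0],[0,0,1.047],0.085],[[0,0,0],[0,0,1.047],0.085]]' | grep -E 't:|eef|ori'; done
cat > meas2.py <<'E'
from fit import *
F=[];Pn=[]
def one(n,t,near):
    L=r.silhouettes(n,t); c=proj(n,near)[0]
    L=[o for o in L if np.hypot(o["bbox"][0]+o["bbox"][2]/2-c[0],o["bbox"][1]+o["bbox"][3]/2-c[1])<20]
    return L[0]["pixels"].astype(np.float32) if L else None
for k in range(3):
    ms={}
    for n in("top","side"):
        r.camera(n); m=one(n,"full_roll",[.53,0,.03])
        if m is not None: ms[n]=m
        if k==0:
            for L in [r.place_of(n,"full_roll")]: print(n,[(np.round(o["pixel"],1).tolist(),round(o["conf"],2)) for o in L])
    if ms:
        o=fit([.53,0,0],ROLL,ms); print(list(ms),o.x,o.fun)
        if "top" in ms: o=fit([.53,0,0],ROLL,{"top":ms["top"]}); print(" top",o.x,o.fun)
    ps={n:sil(n,"printer") for n in("top","side")}
    q=fit([.58,-.152,-.075,1.14],printer,ps); print("printer",q.x,q.fun)
    for n in ps: print("  ",n,fit(list(q.x),printer,{n:ps[n]}).x)
E
python3 meas2.py; python3 -c "
from h import *
o=r.get_obs();print(o['t'],o['joint_pos'])
for n in('top','side'):
  i=r.camera(n)[:,:,::-1]; cv2.imwrite(f'pics/{n}4.png',i)"
```

```text
t: 8.62
eef_pos: [0.4389, -0.0015, 0.1796]
orientation: [2.606, 0.284, 2.009]
t: 9.37
eef_pos: [0.4389, -0.0016, 0.1796]
orientation: [2.608, -0.288, 1.119]
t: 10.12
eef_pos: [0.4389, -0.0015, 0.1796]
orientation: [-3.14, -0.6, -0.008]
top [([236.8, 196.9], 0.91), ([162.9, 222.9], 0.74), ([199.3, 230.5], 0.54)]
side [([227.9, 213.8], 0.82), ([184.2, 196.8], 0.8), ([184.4, 207.2], 0.64)]
['top', 'side'] [ 0.5302741  -0.00130597 -0.00455375] 0.3860785961151123
 top [ 5.31633569e-01 -2.23886559e-03 -2.99383165e-04] 0.12040133774280548
top printer [([264.3, 147.4, 41.6, 67.9], 0.84)]
side printer [([232.1, 158.1, 81.2, 88.2], 0.81), ([214.1, 173.6, 16.8, 24.5], 0.23)]
printer [ 0.5809956  -0.15240628 -0.08043524  1.11282642] 0.12119501084089279
   top [ 0.58104584 -0.15329758 -0.07619518  1.12390995]
   side [ 0.58150751 -0.14510911 -0.09350807  1.12475925]
['top', 'side'] [ 0.5312941  -0.00272918 -0.00850523] 0.3277146816253662
 top [ 0.53178797 -0.00317394 -0.01804311] 0.04715236648917198
top printer [([263.2, 145.5, 44.2, 69.4], 0.97)]
side printer [([230.0, 159.7, 84.2, 90.7], 0.94)]
printer [ 0.5793141  -0.15286441 -0.06673141  1.11896769] 0.12276691198348999
   top [ 0.57915336 -0.15309422 -0.06438459  1.17457259]
   side [ 0.58087109 -0.14692275 -0.08689267  1.12259368]
['top', 'side'] [ 0.5299287  -0.00301823 -0.02333433] 0.403704434633255
 top [ 0.53105995 -0.00327965  0.02010695] 0.09015804529190063
top printer [([263.9, 144.8, 45.1, 70.6], 0.63), ([267.0, 143.9, 41.9, 33.0], 0.22)]
side printer [([229.4, 159.0, 84.1, 91.4], 0.9)]
printer [ 0.58055848 -0.15324396 -0.08007448  1.10020171] 0.1401151716709137
   top [ 0.58152527 -0.15351899 -0.08049437  1.13841508]
   side [ 0.58081145 -0.14804147 -0.10536266  1.10521685]
11.1167 [-0.2327653  -0.29534988  2.44811612  0.31943281  0.41960752  1.08549791]
```

```bash
cat >> prel.py <<'E'
E
sed -i 's/R=toolR(P\[2\],A); z/R=toolR(P[2],A)*Ro.from_euler("z",np.pi); z/; s/^P=.*/P=(.5805,-.153,-.076)/; s/off=(-.004,0,.036)/off=(-.006,0,.038)/' prel.py
python3 - <<'E'
from fk import *
W=(.531,-.003,-.003)
g,R=target(0,0,0,W); z=R.as_matrix()[:,2]; q=r.get_obs()["joint_pos"]
print(g,rel(g,R),ikn(g,R,q)); 
for t in((-.08,0,.08),(0,0,.046),(0,0,.018)):
    p,R2=target(*t,P); print(t,ikn(p,R2,q)[0])
r.camera("top");r.camera("side")
for n in("top","side"):
  L=np.array([(r.camera(n),r.place_of(n,"pocket")[0]["pixel"])[1] for _ in range(5)]); print(n,L.mean(0),L.std(0),onz(n,L.mean(0),.018),proj(n,np.array([P[0],P[1],.018])))
i=cv2.resize(r.camera("top")[140:220,255:315,::-1],None,fx=10,fy=10,interpolation=cv2.INTER_CUBIC)[:600]
Q=Ro.from_euler('z',P[2])
def dr(pts): cv2.polylines(i,[np.round((proj("top",Q.apply(pts)+[P[0],P[1],0])+.5-[255,140])*10).astype(int)],True,(0,255,0),1)
for h,w in((.0305,.018),(.0345,.042)): dr(np.array([[-h,-h,w],[-h,h,w],[h,h,w],[h,-h,w]]))
dr(np.array([[-.095,-.055,.042],[-.095,.055,.042],[.072,.055,.042],[.072,-.055,.042]]))
j=cv2.resize(r.camera("top")[160:220,255:315,::-1],None,fx=1,fy=1)
cv2.imwrite("pics/pocket.png",i)
E
```

```text
[ 0.48417913 -0.00285954  0.09851974] ([-0.0087, 0.001, 0.0928], [0.0008, -0.007, 0.0012]) (array([-0.195,  0.014,  2.393,  0.624,  0.184,  0.795]), np.float64(2.0530812770068397e-29))
(-0.08, 0, 0.08) [-0.564 -0.168  2.355  0.591  0.491  0.622]
(0, 0, 0.046) [-0.479  0.077  2.204  0.642  0.375  0.624]
(0, 0, 0.018) [-0.479  0.13   2.217  0.759  0.324  0.499]
top [284.76 183.5 ] [1.52787434 0.71274119] [ 0.57421741 -0.15625868  0.018     ] [[283.64992018 181.45508261]]Traceback (most recent call last):
  File "<stdin>", line 9, in <module>
IndexError: list index out of range
```

```bash
python3 - <<'E'
from fk import *
i=cv2.resize(r.camera("top")[160:220,255:315,::-1],None,fx=10,fy=10,interpolation=cv2.INTER_CUBIC)
Q=Ro.from_euler('z',P[2])
def dr(pts): cv2.polylines(i,[np.round((proj("top",Q.apply(pts)+[P[0],P[1],0])+.5-[255,160])*10).astype(int)],True,(0,255,0),1)
for h,w in((.0305,.018),(.0345,.042)): dr(np.array([[-h,-h,w],[-h,h,w],[h,h,w],[h,-h,w]]))
dr(np.array([[-.095,-.055,.042],[-.095,.055,.042],[.072,.055,.042],[.072,-.055,.042]]))
cv2.imwrite("pics/pocket.png",i)
E
```

```text
(no output)
```

View pics/pocket.png

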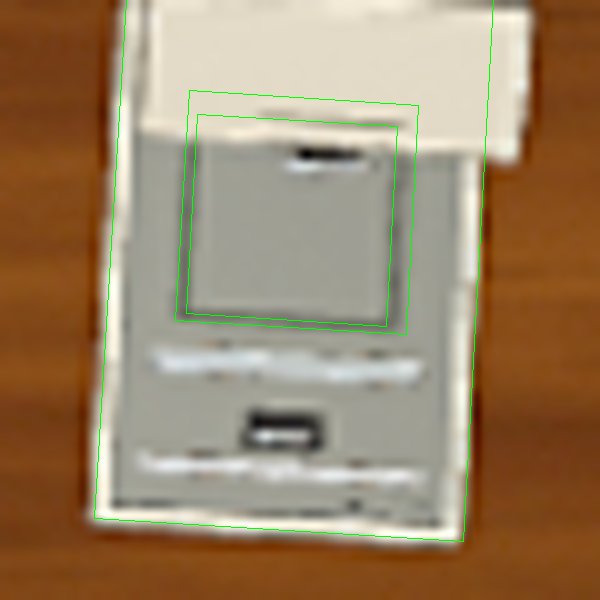

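```bash
python3 -m pendant '[[[-0.008,0.001,0.03],[0,-0.007,0],0.085],[[-0.008,0.001,0.06],[0,-0.007,0],0.085],[[-0.008,0.001,0.085],[0,-0.007,0],0.085],[[-0.008,0.001,0.093],[0,-0.007,0],0.085],[[-0.008,0.001,0.093],[0,-0.007,0],0.085],[[-0.008,0.001,0.093],[0,-0.007,0],0.085]]'
python3 - <<'E'
from fk import *
g,R=target(0,0,0,(.531,-.003,-.003)); print(rel(g,R),r.get_obs()["joint_pos"])
E
```

```text
t: 12.67
eef_pos: [0.4846, -0.0028, 0.0981]
orientation: [3.141, -0.592, -0.002]
force: [0.0, 0.2, 0.3]
finger_gap: 0.996
gripper_force: 0.0
([-0.0001, 0.0001, -0.0006], [0.0004, 0.0017, 0.001]) [-0.20474032  0.05230388  2.36280668  0.66260551  0.18209798  0.74710041]
```

The overlay matches the printer body and pocket edges to within about 1 mm (pocket floor centre near column 284, row 181). Closing the grip now.

```bash
python3 -m pendant '[[[0,0,0],[0,0,0],0.04],[[0,0,0],[0,0,0],0.04],[[0,0,0],[0,0,0],0.04],[[0,0,0],[0,0,0],0.04],[[0,0,0],[0,0,0],0.04],[[0,0,0],[0,0,0],0.04],[[0,0,0],[0,0,0],0.04]]' 60
python3 -m pendant '[[[0.01,0,-0.017],[0,0,0],0.04],[[0.025,0,-0.04],[0,0,0],0.04],[[0.04,0,-0.06],[0,0,0],0.04],[[0.05,0,-0.074],[0,0,0],0.04],[[0.05,0,-0.074],[0,0,0],0.04],[[0.05,0,-0.074],[0,0,0],0.04]]'
python3 prel.py -.08 0 .08
```

```text
t: 13.25
eef_pos: [0.4856, -0.003, 0.1002]
orientation: [3.139, -0.596, -0.001]
force: [-4.9, 0.8, 9.4]
finger_gap: 0.638
gripper_force: 65.2
t: 13.75
eef_pos: [0.485, -0.0027, 0.1889]
orientation: [3.139, -0.595, -0.001]
force: [-0.5, -0.7, -2.4]
finger_gap: 0.636
gripper_force: 64.7
([-0.0314, 0.1407, -0.0084], [-0.04, -0.0018, 0.0623]) [-0.381 -0.149  2.337  0.416] [-0.20444273 -0.18096179  2.34008816  0.28220951  0.41116503  1.14169632]
```

```bash
sed -i 's/off=(-.006,0,.038)/off=(-.0046,0,.0397)/' prel.py
python3 -m pendant '[[[-0.008,0.035,-0.002],[-0.01,0,0.016],0.04],[[-0.016,0.07,-0.004],[-0.02,0,0.031],0.04],[[-0.024,0.106,-0.006],[-0.03,-0.001,0.047],0.04],[[-0.031,0.141,-0.008],[-0.04,-0.002,0.062],0.04],[[-0.031,0.141,-0.008],[-0.04,-0.002,0.062],0.04],[[-0.031,0.141,-0.008],[-0.04,-0.002,0.062],0.04],[[-0.031,0.141,-0.008],[-0.04,-0.002,0.062],0.04]]'
python3 prel.py 0 0 .049
cat > held.py <<'E'
from fit import *
# fit held roll: image position in the top/side views, free x,y,z,yaw,pitch
import sys
x0=list(map(float,sys.argv[1:5]))
def pl(p):
    R=Ro.from_euler('ZY',[p[3],p[4]]); return [R.apply(q-[0,0,.03])+[p[0],p[1],p[2]+.03] for q in ROLL]
for k in range(2):
    ms={}
    for n in("side",):
        r.camera(n); c=proj(n,[x0[0],x0[1],x0[2]+.03])[0]
        L=[(np.hypot(o["bbox"][0]+o["bbox"][2]/2-c[0],o["bbox"][1]+o["bbox"][3]/2-c[1]),o["bbox"],o["conf"]) for o in r.silhouettes(n,"full_roll")]
        print(n,c,[(round(a),np.array(b).tolist(),round(f,2)) for a,b,f in L])
E
python3 held.py .5 -.147 .08 -.076
python3 -c "
from h import *
i=r.camera('side'); cv2.imwrite('pics/s5.png',cv2.resize(i[130:280,180:330,::-1],None,fx=4,fy=4,interpolation=cv2.INTER_CUBIC))"
```

```text
t: 14.33
eef_pos: [0.4529, -0.1429, 0.1752]
orientation: [-3.138, -0.587, -0.079]
force: [0.4, -0.2, -1.7]
finger_gap: 0.637
gripper_force: 64.8
([0.0543, 0.0004, 0.0673], [-0.0019, 0.0063, -0.0021]) [-0.325  0.061  2.207  0.325] [-0.59077423 -0.16242367  2.35474983  0.60515997  0.50331941  0.58773263]
side [240.32156066 199.48903878] [(4, [227.7, 186.6, 24.0, 33.6], 0.72), (54, [174.5, 188.9, 23.1, 20.4], 0.71), (57, [171.8, 175.3, 27.9, 17.3], 0.54), (52, [268.0, 161.8, 48.2, 62.6], 0.49)]
side [240.32156066 199.48903878] [(58, [171.8, 177.2, 25.1, 11.7], 0.67), (4, [225.8, 187.2, 26.5, 31.5], 0.58), (55, [171.4, 190.6, 26.9, 18.2], 0.58)]
```

View pics/s5.png

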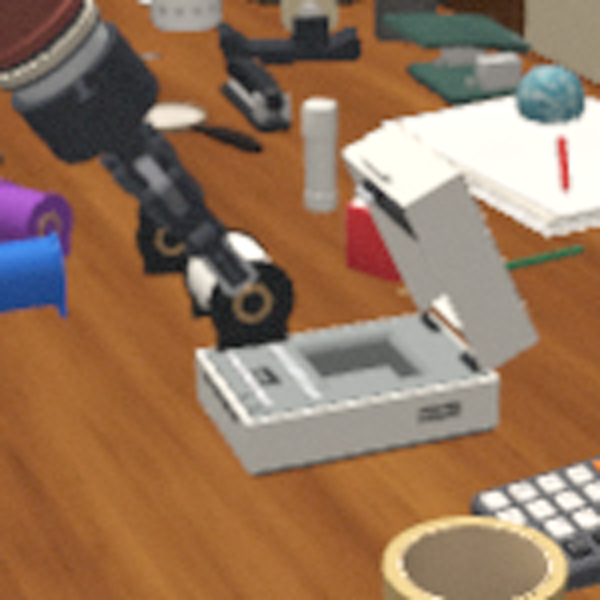

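The side view shows the roll upright in the hand at about (242,203), in front of the pocket and clear of the cover. Moving in over the pocket.

```bash
python3 -m pendant '[[[0.014,0,0.017],[0,0.006,-0.002],0.04],[[0.027,0,0.034],[0,0.006,-0.002],0.04],[[0.041,0,0.05],[-0.002,0.006,-0.002],0.04],[[0.05,0,0.062],[-0.002,0.006,-0.002],0.04],[[0.054,0,0.067],[-0.002,0.006,-0.002],0.04],[[0.054,0,0.067],[-0.002,0.006,-0.002],0.04],[[0.054,0,0.067],[-0.002,0.006,-0.002],0.04],[[0.054,0,0.067],[-0.002,0.006,-0.002],0.04]]'
python3 prel.py 0 0 .049; python3 prel.py 0 0 .019
```

```text
t: 15.25
eef_pos: [0.5356, -0.1492, 0.1518]
orientation: [3.139, -0.597, -0.073]
force: [0.0, 0.1, -1.4]
finger_gap: 0.638
gripper_force: 64.8
([-0.0018, 0.0003, 0.0019], [0.0012, -0.0032, 0.0023]) [-0.325  0.061  2.207  0.325] [-0.49415779  0.07440796  2.19057022  0.63677159  0.39179102  0.61679997]
([-0.0186, 0.0003, 0.0268], [0.0012, -0.0032, 0.0023]) [-0.325  0.111  2.227  0.263] [-0.49415779  0.07440796  2.19057022  0.63677159  0.39179102  0.61679997]
```

```bash
python3 -m pendant '[[[-0.003,0,0.005],[0.001,-0.003,0.002],0.04],[[-0.006,0,0.009],[0.001,-0.003,0.002],0.04],[[-0.009,0,0.013],[0.001,-0.003,0.002],0.04],[[-0.01,0,0.015],[0.001,-0.003,0.002],0.04],[[-0.01,0,0.015],[0.001,-0.003,0.002],0.04],[[-0.01,0,0.015],[0.001,-0.003,0.002],0.04]]'; python3 prel.py 0 0 .018
```

```text
t: 15.75
eef_pos: [0.5362, -0.15, 0.1335]
orientation: [3.141, -0.594, -0.077]
force: [0.5, -1.0, -2.0]
finger_gap: 0.636
gripper_force: 64.8
([-0.0094, -0.0003, 0.0121], [0.0008, -0.0002, -0.0007]) [-0.325  0.113  2.227  0.261] [-0.49461644  0.11604718  2.19126506  0.69713097  0.36072191  0.55360092]
```

```bash
python3 -m pendant '[[[-0.003,0,0.004],[0,0,0],0.04],[[-0.005,0,0.007],[0,0,0],0.04],[[-0.007,0,0.01],[0,0,0],0.04],[[-0.009,0,0.012],[0,0,0],0.04],[[-0.009,0,0.012],[0,0,0],0.04],[[-0.009,0,0.012],[0,0,0],0.04]]'; python3 prel.py 0 0 .018
```

```text
t: 16.25
eef_pos: [0.5357, -0.1499, 0.1187]
orientation: [3.141, -0.594, -0.076]
force: [0.5, -0.3, -2.0]
finger_gap: 0.637
gripper_force: 64.8
([-0.0007, -0.0003, 0.0002], [0.0008, -0.0005, -0.0003]) [-0.325  0.113  2.227  0.261] [-0.49505736  0.14820662  2.19447687  0.7635956   0.33438223  0.48233609]
```

```bash
python3 -m pendant '[[[-0.001,0,0.001],[0,0,0],0.04],[[-0.001,0,0.002],[0,0,0],0.04],[[-0.001,0,0.002],[0,0,0],0.04]]'
python3 -m pendant '[[[0,0,0],[0,0,0],0.07],[[0,0,0],[0,0,0],0.085],[[0,0,0],[0,0,0],0.085],[[0,0,0],[0,0,0],0.085],[[0,0,0],[0,0,0],0.085],[[0,0,0],[0,0,0],0.085]]'
python3 -c "
from fit import *
for n in ('side','top'):
  r.camera(n); print(n,[(np.array(o['bbox']).tolist(),round(o['conf'],2)) for o in r.silhouettes(n,'full_roll')], proj(n,[[.5805,-.153,.018],[.5805,-.153,.076]]).tolist(),[(np.round(o['pixel'],1).tolist(),round(o['conf'],2)) for o in r.place_of(n,'full_roll')])"
```

```text
t: 16.5
eef_pos: [0.5371, -0.1504, 0.1183]
orientation: [3.14, -0.597, -0.076]
force: [-1.0, 1.1, 4.4]
finger_gap: 0.638
gripper_force: 65.4
t: 17.0
eef_pos: [0.536, -0.15, 0.1167]
orientation: [3.141, -0.594, -0.076]
force: [-0.6, -0.0, -0.7]
finger_gap: 0.996
gripper_force: 0.0
side [([176.3, 191.1, 24.1, 18.1], 0.76), ([172.6, 177.3, 26.9, 12.0], 0.64), ([257.1, 204.2, 28.0, 21.7], 0.53)] [[270.95327320178217, 227.38697099734514], [270.8618563651249, 207.02277840380816]] [([270.7, 226.6], 0.78), ([184.0, 197.9], 0.66), ([184.3, 208.2], 0.56)]
top [([149.3, 211.3, 28.3, 23.2], 0.77), ([189.7, 222.7, 17.8, 19.2], 0.66), ([273.4, 172.5, 22.8, 16.0], 0.49)] [[283.6499201812042, 181.45508261411112], [285.0249738183318, 179.582185214925]] [([165.8, 224.2], 0.75), ([199.2, 234.5], 0.62)]
```

```bash
python3 -m pendant '[[[0,0,-0.02],[0,0,0],0.085],[[0,0,-0.05],[0,0,0],0.085],[[0,0,-0.09],[0,0,0],0.085],[[0,0,-0.13],[0,0,0],0.085],[[0,0,-0.16],[0,0,0],0.085],[[0,0,-0.16],[0,0,0],0.085]]'
cat > seat.py <<'E'
from fit import *
for n in("side","top"):
    r.camera(n); c=proj(n,[.5805,-.153,.05])[0]
    print(n,[(np.array(o["bbox"]).tolist(),round(o["conf"],2)) for o in r.silhouettes(n,"full_roll") if np.hypot(o["bbox"][0]+o["bbox"][2]/2-c[0],o["bbox"][1]+o["bbox"][3]/2-c[1])<20], [np.round(o["pixel"],1).tolist() for o in r.place_of(n,"full_roll")])
    m=mask(n,[q+[0,0,.018] for q in place(ROLL,.5805,-.153,-.076)]); ys,xs=np.where(m>.5); print(" expected",xs.min(),ys.min(),np.ptp(xs)+1,np.ptp(ys)+1,proj(n,[.5805,-.153,.018]))
    ps=sil(n,"printer"); 
    if ps is not None: print(" cover",min(np.arange(.9,1.35,.02),key=lambda t:cost([.5805,-.153,-.076,t],printer,{n:ps})))
E
python3 seat.py; python3 - <<'E'
from fk import *
R=toolR(-.076,0)*Ro.from_euler('z',np.pi); p=np.array([.45,-.143,.36]); print(rel(p,R)); q=r.get_obs()["joint_pos"]; print(ikn(p,R,q))
for x,z in((.71,.36),(.71,.25),(.6,.22),(.53,.155)): print(ikn(np.array([x,-.16,z]),R,q)[0])
E
```

```text
t: 17.8
eef_pos: [0.4475, -0.1444, 0.2563]
orientation: [3.133, -0.605, -0.073]
force: [1.5, -0.2, -0.1]
finger_gap: 0.994
gripper_force: 0.0
side [([256.1, 202.1, 27.1, 25.5], 0.55)] [[274.7, 228.7], [183.7, 193.8], [185.3, 209.5], [279.6, 195.3]]
 expected 258 203 28 31 [[270.9532732 227.386971 ]]
side printer [([229.3, 158.5, 85.4, 88.9], 0.89), ([274.8, 256.2, 45.8, 49.4], 0.36)]
 cover 1.12
top [([276.5, 172.7, 15.1, 15.4], 0.55)] [[199.0, 234.0], [285.6, 179.7], [167.3, 224.5], [365.1, 200.9]]
 expected 275 171 20 20 [[283.64992018 181.45508261]]
top printer [([263.3, 146.5, 43.1, 70.1], 0.82)]
 cover 1.1800000000000002
([0.0658, 0.0001, -0.0915], [-0.0012, -0.5909, -0.0007])
(array([-0.457, -0.134,  1.878,  0.   ,  1.397,  1.19 ]), np.float64(1.089067063260576e-18))
[-0.318  0.448  1.22   0.     1.474  1.329]
[-0.318  0.497  1.365  0.     1.28   1.329]
[-0.374  0.294  1.7   -0.     1.148  1.273]
[-0.42   0.229  1.923 -0.     0.99   1.227]
```

```bash
python3 -m pendant '[[[0.013,0,-0.018],[0,-0.118,0],0.05],[[0.026,0,-0.036],[0,-0.236,0],0.02],[[0.04,0,-0.055],[0,-0.354,0],0],[[0.053,0,-0.073],[0,-0.472,0],0],[[0.066,0,-0.092],[0,-0.59,0],0],[[0.066,0,-0.092],[0,-0.59,0],0],[[0.066,0,-0.092],[0,-0.59,0],0]]' 40; python3 - <<'E'
from fk import *
R=toolR(-.076,0)*Ro.from_euler('z',np.pi); Q=Ro.from_euler('z',P[2])
def tip(x,z): return Q.apply([x,0,z+.073])+[P[0],P[1],0]
prev=None
for x,z in((.115,.25),(.115,.145)):
    print(rel(tip(x,z),R),rel(tip(x,z),R,prev) if prev else ""); prev=(tip(x,z),R)
print(r.get_obs()["joint_pos"])
E
```

```text
t: 18.78
eef_pos: [0.4518, -0.1433, 0.3627]
orientation: [3.141, -0.006, -0.075]
force: [0.6, 0.9, -0.4]
finger_gap: 0.007
gripper_force: 0.0
([0.2438, 0.0, 0.0412], [0.0007, -0.0064, 0.0008]) 
([0.2432, -0.0001, 0.1462], [0.0007, -0.0064, 0.0008]) ([0.0, 0.0, 0.105], [0.0, 0.0, 0.0])
[-4.56320787e-01 -1.63229614e-01  1.89183541e+00  1.69581307e-03
  1.40679603e+00  1.18943099e+00]
```

```bash
python3 -m pendant '[[[0.04,0,0],[0,-0.006,0],0],[[0.08,0,0.01],[0,-0.006,0],0],[[0.12,0,0.02],[0,-0.006,0],0],[[0.16,0,0.03],[0,-0.006,0],0],[[0.2,0,0.04],[0,-0.006,0],0],[[0.24,0,0.04],[0,-0.006,0],0],[[0.244,0,0.05],[0,-0.006,0],0],[[0.244,0,0.09],[0,-0.006,0],0],[[0.244,0,0.13],[0,-0.006,0],0],[[0.244,0,0.145],[0,-0.006,0],0]]'
cat > tp.py <<'E'
from fk import *
o=r.get_obs(); p=np.array(o["eef_pos"])+Ro.from_euler('xyz',o["orientation"]).apply([0,0,.073])
print("tip in printer frame",np.round(Ro.from_euler('z',-P[2]).apply(p-[P[0],P[1],0]),4),"F",np.round(o["force"],1))
if len(__import__("sys").argv)>1:
    ps=[]
    for n in("side","top"):
        r.camera(n); m=sil(n,"printer")
        if m is not None: print(n,"cover",min(np.arange(0,1.35,.02),key=lambda t:cost([*P,t],printer,{n:m})))
E
python3 tp.py
```

```text
t: 19.62
eef_pos: [0.6888, -0.1606, 0.2087]
orientation: [-3.138, 0.015, -0.077]
force: [-1.8, 0.2, -2.0]
finger_gap: -0.0
gripper_force: 0.0
tip in printer frame [0.1074 0.0009 0.1357] F [-1.8  0.2 -2. ]
```

```bash
python3 -m pendant '[[[-0.01,0,-0.01],[0,0,0],0],[[-0.02,0,-0.01],[0,0,0],0],[[-0.02,0,-0.01],[0,0,0],0],[[-0.02,0,-0.01],[0,0,0],0]]'; python3 tp.py
```

```text
t: 19.95
eef_pos: [0.6729, -0.1604, 0.2283]
orientation: [3.141, 0.002, -0.077]
force: [-0.0, -1.3, 0.3]
finger_gap: 0.002
gripper_force: 0.0
tip in printer frame [ 0.0925 -0.0004  0.1553] F [-0.  -1.3  0.3]
```

```bash
python3 -m pendant '[[[-0.013,0,0.005],[0,0,0],0],[[-0.025,0,0.008],[0,0,0],0],[[-0.034,0,0.007],[0,0,0],0],[[-0.043,0,0.006],[0,0,0],0],[[-0.053,0,0.006],[0,0,0],0],[[-0.062,0,0.007],[0,0,0],0],[[-0.071,0,0.01],[0,0,0],0],[[-0.081,0,0.012],[0,0,0],0],[[-0.081,0,0.012],[0,0,0],0]]'; python3 tp.py c
```

```text
t: 20.7
eef_pos: [0.591, -0.1539, 0.2159]
orientation: [3.142, 0.004, -0.077]
force: [0.2, 0.4, -0.4]
finger_gap: -0.001
gripper_force: 0.0
tip in printer frame [ 1.020e-02 -1.000e-04  1.429e-01] F [ 0.2  0.4 -0.4]Traceback (most recent call last):
  File "tp.py", line 7, in <module>
    r.camera(n); m=sil(n,"printer")
                   ^^^
NameError: name 'sil' is not defined
```

```bash
sed -i 's/^from fk import \*/from fk import *\nfrom fit import */' tp.py; python3 tp.py c; python3 -c "
from h import *
for n in('side','top'):
  r.camera(n); print(n,[(np.round(o['pixel'],1).tolist(),round(o['conf'],2)) for o in r.place_of(n,'cover_edge')])
  for th in(.3,.65,.9,1.14):
    s=.135; C=np.array([-s*np.cos(th)+.042*np.sin(th)+.062,0,s*np.sin(th)+.042*np.cos(th)+.043]); print(th,proj(n,Ro.from_euler('z',-.076).apply(C)+[.5805,-.153,0])[0])"
```

```text
tip in printer frame [ 0.0113 -0.0002  0.1433] F [0.3 0.1 0.2]
side printer [([229.9, 169.9, 79.3, 79.4], 0.63)]
side cover 0.66
top printer [([265.3, 175.0, 40.2, 29.2], 0.94)]
top cover 0.02
side [([261.1, 173.5], 0.9)]
0.3 [250.22248577 193.05895721]
0.65 [263.14276042 177.88258963]
0.9 [274.81789073 169.87584268]
1.14 [287.0408623  165.03097842]
top [([285.8, 178.7], 0.59)]
0.3 [285.13097074 197.24114924]
0.65 [286.77312994 183.91055736]
0.9 [287.87803961 171.97899561]
1.14 [288.78366864 159.58109731]
```

```bash
python3 -m pendant '[[[-0.01,0,0.004],[0,0,0],0],[[-0.019,0,0.008],[0,0,0],0],[[-0.028,0,0.013],[0,0,0],0],[[-0.036,0,0.019],[0,0,0],0],[[-0.044,0,0.026],[0,0,0],0],[[-0.052,0,0.034],[0,0,0],0],[[-0.056,0,0.041],[0,0,0],0],[[-0.059,0,0.048],[0,0,0],0],[[-0.059,0,0.048],[0,0,0],0]]'; python3 tp.py c
python3 -m pendant '[[[-0.002,0,0.004],[0,0,0],0],[[-0.003,0,0.008],[0,0,0],0],[[-0.004,0,0.012],[0,0,0],0],[[-0.004,0,0.014],[0,0,0],0],[[-0.004,0,0.014],[0,0,0],0]]'; python3 tp.py c
```

```text
t: 21.9
eef_pos: [0.5332, -0.1496, 0.1674]
orientation: [3.141, 0.003, -0.077]
force: [-0.3, -0.1, -0.2]
finger_gap: 0.001
gripper_force: 0.0
tip in printer frame [-0.0476 -0.0002  0.0945] F [-0.3 -0.1 -0.2]
side printer [([232.5, 194.3, 71.8, 51.6], 0.74)]
side cover 0.04
top printer [([262.6, 159.0, 42.5, 54.3], 0.75), ([266.4, 153.2, 40.9, 54.5], 0.61), ([200.1, 122.5, 23.5, 29.9], 0.32)]
top cover 0.02
t: 22.52
eef_pos: [0.5311, -0.1499, 0.1579]
orientation: [3.14, 0.001, -0.076]
force: [-6.1, 1.8, 15.1]
finger_gap: -0.001
gripper_force: 7.7
tip in printer frame [-0.0496 -0.0007  0.0849] F [-6.1  1.8 15.1]
side printer [([229.1, 193.3, 75.4, 56.3], 0.78)]
side cover 0.0
top printer [([264.2, 158.6, 40.4, 56.0], 0.89)]
top cover 0.02
```

```bash
python3 -m pendant '[[[0,0,0.003],[0,0,0],0],[[0,0,0.004],[0,0,0],0],[[0,0,0.004],[0,0,0],0],[[0,0,0.004],[0,0,0],0]]'; python3 tp.py
python3 -m pendant '[[[0,0,-0.02],[0,0,0],0],[[0,0,-0.06],[0,0,0],0],[[0,0,-0.1],[0,0,0],0],[[-0.04,0,-0.12],[0,0,0],0],[[-0.08,0,-0.12],[0,0,0],0],[[-0.12,0,-0.12],[0,0,0],0],[[-0.12,0,-0.12],[0,0,0],0],[[-0.12,0,-0.12],[0,0,0],0]]'
python3 - <<'E'
from fk import *
from fit import *
for k in range(3):
  for n in("side","top"):
    r.camera(n); m=sil(n,"printer"); L=r.place_of(n,"cover_edge")
    if m is not None: print(n,"cover",min(np.arange(0,.2,.01),key=lambda t:cost([*P,t],printer,{n:m})))
    print([np.round(o["pixel"],1).tolist() for o in L])
for th in(0,.08):
  C=np.array([-.135*np.cos(th)+.042*np.sin(th)+.062,0,.135*np.sin(th)+.042*np.cos(th)+.043]); print(th,[proj(n,Ro.from_euler('z',P[2]).apply(C)+[P[0],P[1],0])[0] for n in("side","top")])
E
```

```text
t: 23.05
eef_pos: [0.5312, -0.1499, 0.1575]
orientation: [3.14, 0.002, -0.076]
force: [-13.4, 5.9, 34.6]
finger_gap: 0.001
gripper_force: 17.0
tip in printer frame [-0.0496 -0.0008  0.0845] F [-13.4   5.9  34.6]
t: 23.72
eef_pos: [0.4083, -0.1393, 0.2698]
orientation: [3.142, 0.003, -0.078]
force: [1.5, -1.1, -0.3]
finger_gap: 0.002
gripper_force: 0.0
side printer [([228.1, 191.8, 75.7, 54.3], 0.86)]
side cover 0.0
[[244.9, 208.2], [275.8, 196.0]]
top printer [([264.8, 158.0, 38.6, 57.8], 0.67)]
top cover 0.06
[[285.0, 201.1]]
side printer [([229.5, 192.8, 74.2, 56.2], 0.81)]
side cover 0.0
[[242.9, 209.0]]
top printer [([262.9, 158.0, 41.3, 56.6], 0.58), ([354.1, 186.4, 29.3, 26.7], 0.38)]
top cover 0.01
[[283.0, 201.8], [186.6, 189.5]]
side printer [([230.4, 191.6, 75.3, 57.3], 0.69)]
side cover 0.0
[[244.0, 206.8]]
top printer [([263.1, 156.1, 38.6, 59.0], 0.93)]
top cover 0.01
[[282.7, 202.7]]
0 [array([243.55657582, 208.22792122]), array([283.8105248 , 204.41105436])]
0.08 [array([244.88695586, 204.08579792]), array([284.1458782 , 202.92151476])]
```

```bash
python3 -c "
from plant import r
print(r.close_job())"
```

```text
the job is handed in; nothing more can be done
None
```

The full roll is seated in the printer's pocket and the cover is pressed shut; both checked out in the camera measurements (cover at about 0 rad), and the job is handed in at about 24 s, though the verdict was not reported back.

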